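Drive the worn bearing plug out of a banding-wheel hub

ROBOT

A 6-joint arm with a two-finger parallel gripper is mounted at the origin on the work surface. World frame = base frame: x ahead of the robot, y to its left, z up, the work surface at z = 0. Lengths are in m, angles in rad, forces in N, time in s.
With the tool pointing down it reaches from about 0.325 to 0.85 m from the base axis. Payload 15.5 kg.
Tool frame: the origin (TCP) lies between the finger pads; the fingertips stand 8 mm ahead of it and the grasp point (between the pads) lies 11 mm behind it; z points along the fingers, y is the line along which they close (so a half turn about z gives the same grasp; the last joint's range is limited). The gripper opens to 91 mm and grips with 3 to 60 N. Pads are 32 mm wide; open, the fingers measure 118 mm over their backs; the gripper's body (76 mm by 178 mm) begins 60 mm behind the grasp point.
Start: joints at [1.079, 0.494, 1.345, -0, 1.302, -0.096], TCP at [0.242, 0.576, 0.196] pointing down, gripper open.
Joint ranges: [-2.91, 2.91], [-0.82, 2.16], [0.22, 2.67], [-1.22, 4.37], [0.12, 2.79], [-3.08, 3.08]. Speed limits (rad/s): [1.89, 1.89, 2.57, 3.01, 3.01, 3.01].

INTERFACE

Orientations are given as a unit quaternion [x, y, z, w].
In Python, from station import monitor, grab_frame, job, search_frame, place_of gives the robot as it stands.
- The arm moves only by the tool servo_tool, never from a script. Its argument "increments" is a list of rows, each a list of 3 entries, a list of its own where there are three numbers: the shift along the world's x, y, z each as a share of 0.1 m, from -1 to 1, then the turn, a rotation vector about the world's x, y, z each as a share of 360 degrees, from -1 to 1, then the opening in per cent of the stroke, from 0 (shut) to 100 (fully open). A call has 1 to 5 rows; each row is the pose to reach, as a shift and turn from the pose commanded when the call began, turning the shorter way round; what a row does not reach only later rows make up. A row lasts 1/8 s, in which the tool goes at most 62.5 mm and 10.7 degrees, less where a joint would pass 70% of its speed; a pose out of reach is approached as far as the arm can. A call with a number of a shift or a turn outside -1 to 1 is refused whole. A call with a gripper value outside its range is refused whole. The fingers move at their own pace and stop on an object; the grip force is fixed at half the most. Time passes only in rows, so rows that repeat a pose let the fingers close. It gives the time, the measured TCP pose, the force, the opening and the grip force at its end, in the units of the state.
- monitor.state(): the state, without advancing time (a new reading comes with each control period).
- grab_frame(name): name is "side" or "top"; returns a dict with "pixels" (400x640x3 uint8, red, green, blue), "vertical_fov" (degrees; the focal length in pixels is half the picture's height over the tangent of half this angle, whatever the lens; pixels are square), "cx", "cy" (the principal point, pixels), "k1" (the pictures are not rectified: a ray, as slopes to the right and down, at radius r is drawn at 1 + k1 r^2 times it, then the intrinsics apply), "R" (3x3) and "t" (3): a world point X has camera coordinates R X + t. Camera axes: x right, y down, z forward; pixel columns grow to the right and rows downward; lengths in m; the calibration is good to about 2 mm. A picture is of the moment at which its call begins. There is no depth.
- job.finish_job(): hands the job in; it is judged then, once.
Trained networks look in a picture, given as the dict that the camera call returned (one of the last four; its "shot" number tells which), for a name from the list of things; names that differ only in an ending like _2 or _b are one class to them, and where a whole thing is asked for, a point or a joint stands for the part that bears it (a point fixed in the world has none). Each returns a list of dicts, best first, with "conf" (0 to 1); they miss things now and then, are a little off and sometimes report something else, mostly with a low value. They report only what shows in the picture. A call takes as long as a camera call.
- search_frame(query, picture): "rect" ([left, top, right, bottom] in pixels, round what is visible of it).
- place_of(query, picture): "uv" ([column, row] in pixels: a listed point, or the origin of a listed thing).
The state is a dict: "t": time; "joints": joint angles; "qd": joint speeds; "joint_torque": joint torques, N m; "tcp_pos": TCP position; "orientation": TCP orientation; "contact_force": force on the tool from outside, world axes, zero at the start; "wrist_torque": the same for the moment, N m; "gripper_width": finger opening in m; "grasp_force": force on a finger pad.
Only numpy, scipy, OpenCV 4.12 (cv2) and the standard library are available. Lean on these libraries where they do the work, as an engineer would, in place of code of your own. Each camera call takes 0.05 s, during which the arm holds its last target. There are 200 camera calls.

TASK

Take the red-handled brass drift from the tool rack, push it slowly and gently down the bore of the yellow hub until the stuck orange bearing plug has dropped into the black tray below and the drift's shoulder bears firmly on the steel stop ring round the bore, then put the drift back upright in its free hole in the rack, fully home. Never ram it or hit the hub or ring hard, do not touch the plug with the gripper, and leave everything else where it is.

Things in the scene. Friction and masses are not known exactly. Their poses are not given: they have to be found in the camera images.
- drift_grip (a point): Centre of the red plastic handle of the drift (the ejector rod): 25 mm in diameter, 70 mm high, this point half-way up, z up the handle. Coaxial below it is a brass shank, 17 mm in diameter, 74 mm long. The handle's underside is a 28 mm shoulder, 35 mm below this point, which rests on the rack top. About 200 g. Which of the three rack holes it stands in varies.
- drift_tip (a point): Centre of the end of the drift's shank, 109 mm below the handle centre; its edge is bevelled about 3 mm.
- bore_mouth (a point): Centre of the top mouth of the vertical guide bore in the yellow hub block (94 x 94 x 30 mm, top 135 mm above the table, fixed on four legs; it may be turned about the vertical). z up. The bore is 19.5 mm in diameter (1.25 mm clear round the drift's shank), 30 mm deep through the block, with a 2 mm chamfer at the mouth. The plug's top is about 33 mm below the mouth. A stop ring stands round it (see stand).
- plug_mid (a point): Centre of the orange plastic bearing plug: 27 mm in diameter, 24 mm high, tapering to 21 mm at the lower end; about 30 g. It starts upright in an open cage of four pins under the hub, held by two sprung, damped rollers bearing on its sides.
- plug: The same plug, origin at the centre of its lower face. Pushed down at 20 mm/s it resists with 8 to 16 N (more if the drift is tilted), at 80 mm/s with about 30 N; under a steady push it yields within a moment. It drops free when the shank's end is about 58 mm below the bore's mouth. More than 25 N on it counts as ramming.
- drift: The same drift; origin at the centre of the handle's shoulder (35 mm below the handle centre, 74 mm above the shank's end).
- tray_floor (a point): Centre of the floor of the black catch tray under the hub (5 mm above the table, rim 18 mm above the table), 130 mm straight below the bore mouth. z up.
- rack_hole0 (a point): Centre of the mouth of the -y end hole of the wooden tool rack, on its top face 80 mm above the table. The rack is fixed, 70 x 190 mm, its three holes 62 mm apart in a row along its y axis; each is 22 mm in diameter through a 12 mm board, open below. Frame: the rack's, z up, y along the row.
- rack_hole1 (a point): Centre of the mouth of the middle hole of the wooden tool rack, on its top face 80 mm above the table. The rack is fixed, 70 x 190 mm, its three holes 62 mm apart in a row along its y axis; each is 22 mm in diameter through a 12 mm board, open below. Frame: the rack's, z up, y along the row.
- rack_hole2 (a point): Centre of the mouth of the +y end hole of the wooden tool rack, on its top face 80 mm above the table. The rack is fixed, 70 x 190 mm, its three holes 62 mm apart in a row along its y axis; each is 22 mm in diameter through a 12 mm board, open below. Frame: the rack's, z up, y along the row.
- awl_grip (a point): Centre of the blue handle of the awl (handle as the drift's: 25 mm in diameter, 70 mm high), standing in another rack hole. To be left alone.
- scraper_grip (a point): Centre of the dark wooden handle of the scraper (same handle size), standing in another rack hole. To be left alone.
- spare_plug_mid (a point): Centre of a new white plug (27 mm diameter, 24 mm high) standing on the table. To be left alone.
- glaze_jar_mid (a point): Centre of a glaze jar, 60 mm in diameter, 90 mm high. To be left alone.
- cup_mid (a point): Centre of a terracotta cup, 72 mm in diameter, 80 mm high. To be left alone.
- bowl_mid (a point): Centre of a white bowl, 110 mm in diameter, 45 mm high. To be left alone.
- wrench_grip (a point): Handle of a wrench, 170 mm long, lying on the table. To be left alone.
- brush_grip (a point): Handle of a brush, 180 mm long, lying on the table. To be left alone.
- stand: The knock-out stand (hub, legs, cage, tray), fixed; origin on the table under the bore, z up. Round the bore's mouth it carries a dark steel depth-stop ring, bore 22 mm, outside 40 mm, set anywhere from 2 to 10 mm proud of the hub's top; that height is not measured. The ring holds rigidly. The shoulder bears firmly when it presses on it with 3 N or more; over 30 N on ring or hub is too hard.

How it is judged:
On the way, in this order (a step that is already met when the one before it is completed fails the run):
1. the drift's end is in the hub's bore, at least 12 mm deep, the plug still in its seat (horizontal distance between drift_tip and bore_mouth below 0.004 m and z of drift_tip in the frame of bore_mouth below -0.012 m and angle between drift_grip's own z axis and vertical below 0.15 rad and z of plug_mid in the frame of tray_floor above 0.05 m), for 0.1 s.
2. the plug has been driven out into the tray and the drift, in the bore to its shoulder, bears on the stop ring with more than 3 N (z of plug_mid in the frame of tray_floor below 0.03 m and horizontal distance between plug_mid and tray_floor below 0.06 m and horizontal distance between drift_tip and bore_mouth below 0.004 m and z of drift_tip in the frame of bore_mouth below -0.012 m and angle between drift_grip's own z axis and vertical below 0.15 rad and z of drift_tip in the frame of bore_mouth below -0.06 m and contact force between drift and stand above 3 N), for 0.1 s.
3. the drift stands in a rack hole, shoulder down ((horizontal distance between drift_grip and rack_hole0 below 0.008 m or horizontal distance between drift_grip and rack_hole1 below 0.008 m or horizontal distance between drift_grip and rack_hole2 below 0.008 m) and z of drift_grip in the frame of rack_hole1 between 0.029 and 0.041 m and angle between drift_grip's own z axis and vertical below 0.12 rad), for 0.2 s.
At the end, for the whole second after the job is handed in: The orange plug lies at rest in the black tray (its centre less than 30 mm above the tray floor and within 60 mm of the tray's centre); the drift stands at rest and released in a rack hole, within 8 mm of its centre, shoulder within 6 mm of the rack top, tilted less than 0.12 rad (all of step 3 and z of plug_mid in the frame of tray_floor below 0.03 m and horizontal distance between plug_mid and tray_floor below 0.06 m and linear speed of each of plug, drift below 0.02 m/s); the robot touches nothing.
It fails at once if the drift presses on the plug with more than 25 N (contact force between drift and plug above 25 N).
It fails at once if the drift hits or presses the stop ring, hub or stand with more than 30 N (contact force between drift and stand above 30 N).
It fails at once if the robot's hand touches the plug (contact force between any of the fingers, the arm and plug above 0.5 N).
It fails at once if another thing is moved by more than 30 mm (distance of any of awl_grip, scraper_grip, spare_plug_mid, glaze_jar_mid, cup_mid, bowl_mid, wrench_grip, brush_grip from where it was at the start of the episode above 0.03 m).
It also fails if it takes over 58 s, if anything falls off the work surface, if the arm or the gripper's body presses on something with over 40 N, if the wrist force passes 120 N, or if a joint passes its speed limit or range.

## Working session

There is one attempt and no reset: what is moved stays moved. The work goes in short steps, Python scripts to look and compute and a tool call to move; the robot and the scene stay as the last step left them, time stands still between calls to the robot, and variables do not carry over. Pictures are saved under pics/ and viewed, at most 10 in all, crops included, and the job is handed in when it is done.

Besides the shell and the picture viewer there is one more tool, called after "Call:" as name([rows], argument=value, ...), one row to a line, values as JSON. servo_tool: Moves the arm, as the interface text tells. Its arguments: {"type":"object","properties":{"increments":{"type":"array"}},"required":["increments"]}

```bash
mkdir -p pics
cat > h.py <<'E'
import numpy as np, cv2
from station import monitor, grab_frame, job, search_frame, place_of
def ray(f,uv):
    h,w=f["pixels"].shape[:2]; F=h/2/np.tan(np.radians(f["vertical_fov"])/2)
    d=np.array([(uv[0]-f["cx"])/F,(uv[1]-f["cy"])/F]); s=d.copy()
    for _ in range(20): s=d/(1+f["k1"]*(s@s))
    R=np.array(f["R"]);t=np.array(f["t"])
    return -R.T@t, R.T@np.array([s[0],s[1],1.])
def atz(f,uv,z):
    c,d=ray(f,uv); return c+d*(z-c[2])/d[2]
def tri(fs,uvs):
    A=np.zeros((3,3));b=np.zeros(3)
    for f,u in zip(fs,uvs):
        c,d=ray(f,u); d=d/np.linalg.norm(d); P=np.eye(3)-np.outer(d,d); A+=P;b+=P@c
    return np.linalg.solve(A,b)
def proj(f,X):
    h,w=f["pixels"].shape[:2]; F=h/2/np.tan(np.radians(f["vertical_fov"])/2)
    c=np.array(f["R"])@X+np.array(f["t"]); s=c[:2]/c[2]; s=s*(1+f["k1"]*(s@s))
    return s*F+[f["cx"],f["cy"]]
def save(f,n): cv2.imwrite("pics/"+n,cv2.cvtColor(f["pixels"],cv2.COLOR_RGB2BGR))
E
python3 - <<'E'
from h import *
a=grab_frame("top");b=grab_frame("side");save(a,"top0.png");save(b,"side0.png")
for f in(a,b): print(ray(f,(320,200)))
for q in "drift_grip drift_tip bore_mouth plug_mid rack_hole0 rack_hole1 rack_hole2 awl_grip scraper_grip tray_floor glaze_jar_mid cup_mid bowl_mid spare_plug_mid wrench_grip brush_grip".split():
    u=[place_of(q,f) for f in(a,b)]
    o=[(np.round(x[0]["uv"],1).tolist(),round(x[0]["conf"],2)) if x else None for x in u]
    print(q,o,tri((a,b),[x[0]["uv"] for x in u]).round(4) if all(u) else '')
s=monitor.state();print(s["t"],s["tcp_pos"],s["orientation"],s["contact_force"],s["gripper_width"])
E
```

```text
(array([0.42318314, 0.00408612, 1.60542559]), array([ 0.08211299,  0.01216247, -0.99656309]))
(array([0.27121953, 0.70346141, 0.95469389]), array([ 0.24550795, -0.60946954, -0.75383924]))
drift_grip [([292.3, 204.8], 0.58), ([311.0, 227.1], 0.77)] [0.5305 0.1143 0.1191]
drift_tip [([254.1, 202.3], 0.34), None] 
bore_mouth [([388.9, 207.3], 0.92), ([362.1, 141.1], 0.79)] [ 0.5164 -0.2048  0.1323]
plug_mid [([273.1, 201.0], 0.74), ([355.6, 173.9], 0.63)] [0.4762 0.1413 0.3601]
rack_hole0 [([273.7, 203.9], 0.86), ([297.1, 256.6], 0.9)] [0.5371 0.1807 0.0828]
rack_hole1 [([273.7, 203.9], 0.86), ([297.1, 256.6], 0.9)] [0.5371 0.1807 0.0828]
rack_hole2 [([273.7, 203.9], 0.86), ([297.1, 256.6], 0.9)] [0.5371 0.1807 0.0828]
awl_grip [([291.5, 201.2], 0.69), ([287.8, 273.3], 0.82)] [ 0.5733  0.1376 -0.0792]
scraper_grip [([274.3, 201.8], 0.46), ([297.4, 249.6], 0.58)] [0.5405 0.1756 0.1032]
tray_floor [([384.4, 210.8], 0.7), ([357.5, 176.9], 0.73)] [ 0.5168 -0.2082 -0.0138]
glaze_jar_mid [([406.8, 154.4], 0.61), ([302.6, 130.8], 0.97)] [ 0.7195 -0.281   0.0425]
cup_mid [None, ([229.9, 265.2], 0.83)] 
bowl_mid [([207.4, 229.6], 0.75), ([285.6, 376.1], 0.91)] [0.4534 0.4233 0.0278]
spare_plug_mid [([210.3, 228.4], 0.55), ([262.6, 201.3], 0.65)] [0.4787 0.3189 0.4503]
wrench_grip [([433.1, 244.0], 0.55), ([410.6, 147.1], 0.79)] [ 0.3983 -0.3776  0.0056]
brush_grip [([197.7, 192.3], 0.76), ([227.2, 369.4], 0.57)] [0.5792 0.4585 0.0255]
1.7 [0.24151813 0.57641094 0.19618001] [ 1.97098921e-01  9.80383604e-01 -5.71710955e-05 -1.48366110e-05] [ 0.28204258 -0.35904283 -0.10138815] 0.09124649551807923
```

View pics/top0.png

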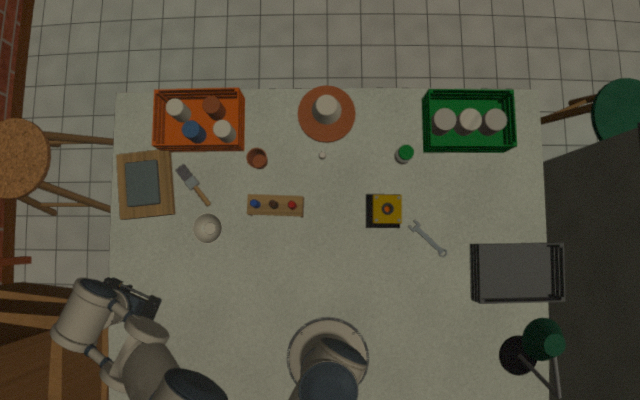

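View pics/side0.png

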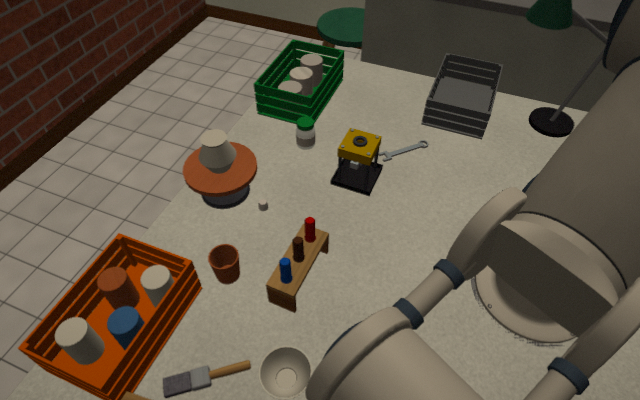

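The drift (red) stands in the -y end hole (top ≈(292,205)), with the scraper in the middle hole and the awl at +y. The hub bore is at top ≈(388,208) and side ≈(361,141). Next I'll refine these positions by colour.

```bash
cat >> h.py <<'E'
def blob(f,kind,box):
    hsv=cv2.cvtColor(f["pixels"],cv2.COLOR_RGB2HSV).astype(int); H,S,V=hsv[...,0],hsv[...,1],hsv[...,2]
    m={"red":((H<6)|(H>172))&(S>170)&(V>60),"blue":(H>100)&(H<125)&(S>120)&(V>60),"yellow":(H>20)&(H<32)&(S>150)&(V>90)}[kind]
    M=np.zeros(m.shape,bool); x0,y0,x1,y1=box; M[y0:y1,x0:x1]=m[y0:y1,x0:x1]
    v,u=np.nonzero(M); return np.array([u.mean(),v.mean()]),(u.min(),v.min(),u.max(),v.max(),len(u))
E
python3 - <<'E'
from h import *
a=grab_frame("top");b=grab_frame("side")
for k,bt,bs in(("red",(280,195,300,214),(295,210,325,250)),("blue",(245,195,265,214),(275,250,298,290))):
    ua,ia=blob(a,k,bt);ub,ib=blob(b,k,bs); print(k,ua,ia,ub,ib,tri((a,b),(ua,ub)).round(4), atz(a,ua,.14).round(4), atz(b,ub,.115).round(4))
for f in(a,b):
    r=place_of("bore_mouth",f)[0]["uv"]; print(r,atz(f,r,.135).round(4), [search_frame(q,f)[:1] for q in("drift_grip","stand")])
A=cv2.resize(a["pixels"][180:240,350:420],None,fx=5.7,fy=5.7,interpolation=cv2.INTER_CUBIC)
B=cv2.resize(b["pixels"][110:200,320:400],None,fx=5,fy=5,interpolation=cv2.INTER_CUBIC)
A=cv2.copyMakeBorder(A,0,450-A.shape[0],0,0,0)
cv2.imwrite("pics/c1.png",cv2.cvtColor(np.hstack([A,B]),cv2.COLOR_RGB2BGR))
E
```

```text
red [291.44736842 204.23684211] (np.int64(288), np.int64(201), np.int64(295), np.int64(207), 38) [308.86666667 223.30666667] (np.int64(305), np.int64(217), np.int64(315), np.int64(241), 75) [0.5329 0.1165 0.1346] [0.5304 0.1154 0.14  ] [0.5414 0.103  0.115 ]
blue [253.84848485 202.66666667] (np.int64(251), np.int64(200), np.int64(258), np.int64(205), 33) [284.40625 261.3125 ] (np.int64(280), np.int64(258), np.int64(289), np.int64(265), 64) [0.5376 0.2391 0.1448] [0.5361 0.2391 0.14  ] [0.5495 0.2225 0.115 ]
[389.4, 206.3] [ 0.5226 -0.2054  0.135 ] [[], [{'rect': [366.9, 192.3, 403.5, 227.7], 'conf': 0.88}]]
[361.6, 140.7] [ 0.5142 -0.2036  0.135 ] [[{'rect': [305.6, 215.7, 315.6, 241.8], 'conf': 0.76}], [{'rect': [332.5, 128.1, 379.3, 200.4], 'conf': 0.6}]]
```

View pics/c1.png

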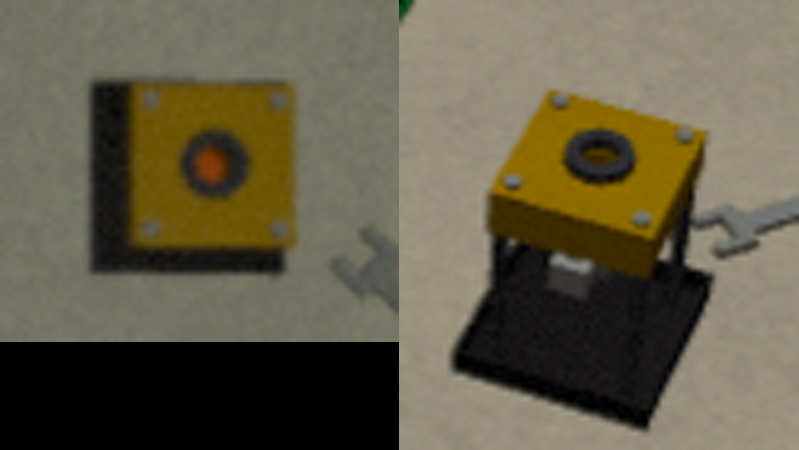

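The top crop has the ring at ≈(387.5,208.5) and the side crop has it at ≈(360.2,141.4). The orange plug shows in the bore. I'll move to above the drift with the fingers closing along x.

Call:
servo_tool([
  [[0.58,-0.92,0.6],[0,0,-0.038],100],
  [[0.58,-0.92,0.6],[0,0,-0.038],100],
  [[0.58,-0.92,0.6],[0,0,-0.038],100],
])

```text
t: 2.48
tcp_pos: [0.3018, 0.4829, 0.2587]
orientation: [0.314, 0.949, 0.002, 0.001]
contact_force: [-0.8, -0.3, -0.4]
gripper_width: 0.0911
grasp_force: 0.0
```

Call:
servo_tool([
  [[0.58,-0.92,0],[0,0,-0.038],100],
  [[0.58,-0.92,0],[0,0,-0.038],100],
  [[0.58,-0.92,0],[0,0,-0.038],100],
])

```text
t: 2.85
tcp_pos: [0.3585, 0.3907, 0.256]
orientation: [0.425, 0.905, -0.0, 0.0]
contact_force: [0.1, 1.2, 0.0]
gripper_width: 0.0911
grasp_force: 0.0
```

Call:
servo_tool([
  [[0.58,-0.92,0],[0,0,-0.038],100],
  [[0.58,-0.92,0],[0,0,-0.038],100],
  [[0.58,-0.92,0],[0,0,-0.038],100],
])

```text
t: 3.22
tcp_pos: [0.4165, 0.2994, 0.2559]
orientation: [0.529, 0.848, -0.0, -0.0]
contact_force: [-0.6, 0.7, -0.4]
gripper_width: 0.0915
grasp_force: 0.0
```

Call:
servo_tool([
  [[0.58,-0.92,0],[0,0,-0.038],100],
  [[0.58,-0.92,0],[0,0,-0.038],100],
  [[0.58,-0.92,0],[0,0,-0.038],100],
])

```text
t: 3.6
tcp_pos: [0.4746, 0.2078, 0.2559]
orientation: [0.626, 0.78, -0.0, -0.0]
contact_force: [-0.5, 0.6, -0.2]
gripper_width: 0.0913
grasp_force: 0.0
```

Call:
servo_tool([
  [[0.58,-0.92,0],[0,0,-0.038],100],
  [[0.58,-0.92,0],[0,0,-0.038],100],
  [[0.58,-0.92,0],[0,0,-0.038],100],
  [[0.58,-0.92,0],[0,0,-0.038],100],
])

```text
t: 4.1
tcp_pos: [0.531, 0.1181, 0.2559]
orientation: [0.713, 0.701, -0.0, -0.0]
contact_force: [-1.4, 0.2, 0.1]
gripper_width: 0.0912
grasp_force: 0.0
```

Call:
servo_tool([
  [[0,-0.02,-0.3],[0,0,0],100],
  [[0,-0.02,-0.6],[0,0,0],100],
  [[0,-0.02,-0.9],[0,0,0],100],
  [[0,-0.02,-0.9],[0,0,0],100],
])

```text
t: 4.6
tcp_pos: [0.5296, 0.116, 0.1647]
orientation: [0.713, 0.701, -0.001, -0.001]
contact_force: [-0.3, -0.3, 1.1]
gripper_width: 0.0911
grasp_force: 0.0
```

Call:
servo_tool([
  [[0,0,-0.2],[0,0,0],100],
  [[0,0,-0.4],[0,0,0],100],
  [[0,0,-0.62],[0,0,0],100],
  [[0,0,-0.62],[0,0,0],100],
])

```text
t: 5.1
tcp_pos: [0.5311, 0.1153, 0.1044]
orientation: [0.714, 0.701, -0.0, -0.0]
contact_force: [0.2, 0.3, 0.1]
gripper_width: 0.0915
grasp_force: 0.0
```

Call:
servo_tool([
  [[0,0,0],[0,0,0],30],
  [[0,0,0],[0,0,0],30],
  [[0,0,0],[0,0,0],30],
  [[0,0,0],[0,0,0],30],
])

```text
t: 5.6
tcp_pos: [0.5317, 0.1144, 0.1045]
orientation: [0.714, 0.7, 0.0, 0.0]
contact_force: [0.1, -0.4, 1.4]
gripper_width: 0.0541
grasp_force: 0.0
```

Run:
```python
from h import *
b=grab_frame("side");a=grab_frame("top")
A=cv2.resize(a["pixels"][165:240,250:330],None,fx=5,fy=5)
B=cv2.resize(b["pixels"][190:290,260:340],None,fx=5,fy=5)
A=cv2.copyMakeBorder(A,0,500-A.shape[0],0,0,0)
cv2.imwrite("pics/c2.png",cv2.cvtColor(np.hstack([A,B]),cv2.COLOR_RGB2BGR))
s=monitor.state();print(s["t"],s["tcp_pos"],s["contact_force"],s["gripper_width"])
```

```text
5.7 [0.53159867 0.11439602 0.10434492] [0.47177281 0.03485224 0.23187399] 0.046145771037446805
```

View pics/c2.png

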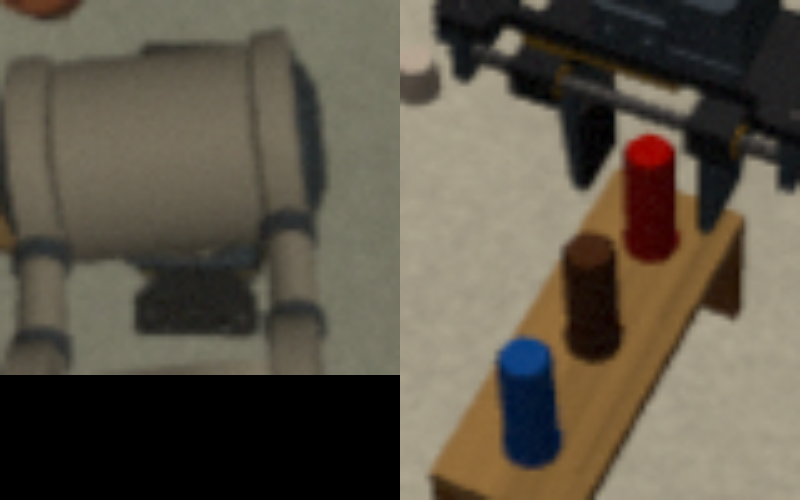

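Run:
```python
from h import *
b=grab_frame("side")
p=lambda X:((proj(b,np.array(X))-[260,190])*5+[400,0]).round()
for y in(.0984,.1144,.1304):
  print(y,[p([.5316+dx,y,.096]) for dx in(-.036,-.023,.023,.036)])
print("handle top/bottom for y=.1144,.1164", [p([.5316,y,z]) for y in(.1144,.1164,.1184) for z in(.15,.08)])
```

```text
0.0984 [array([736., 213.]), array([711., 204.]), array([624., 176.]), array([599., 168.])]
0.1144 [array([724., 238.]), array([699., 229.]), array([610., 200.]), array([586., 192.])]
0.1304 [array([711., 263.]), array([686., 255.]), array([597., 225.]), array([572., 216.])]
handle top/bottom for y=.1144,.1164 [array([653., 144.]), array([655., 234.]), array([651., 147.]), array([653., 237.]), array([650., 150.]), array([651., 241.])]
```

Call:
servo_tool([
  [[0,0.04,0],[0,0,0],45],
  [[0,0.04,0],[0,0,0],45],
  [[0,0.04,0],[0,0,0],0],
  [[0,0.04,0],[0,0,0],0],
  [[0,0.04,0],[0,0,0],0],
])

```text
t: 6.38
tcp_pos: [0.5316, 0.1184, 0.1042]
orientation: [0.714, 0.7, 0.0, -0.0]
contact_force: [1.1, -0.1, -1.1]
gripper_width: 0.0239
grasp_force: 29.8
```

Call:
servo_tool([
  [[0,0,0],[0,0,0],0],
  [[0,0,0],[0,0,0],0],
  [[0,0,0],[0,0,0],0],
  [[0,0,0],[0,0,0],0],
])

```text
t: 6.88
tcp_pos: [0.5315, 0.1184, 0.1042]
orientation: [0.714, 0.7, -0.0, -0.0]
contact_force: [1.6, -0.4, -1.2]
gripper_width: 0.0242
grasp_force: 29.8
```

Call:
servo_tool([
  [[0,0,0.15],[0,0,0],0],
  [[0,0,0.35],[0,0,0],0],
  [[0,0,0.6],[0,0,0],0],
  [[0,0,0.9],[0,0,0],0],
])

```text
t: 7.38
tcp_pos: [0.5311, 0.1184, 0.1957]
orientation: [0.714, 0.7, -0.0, -0.0]
contact_force: [0.0, -0.3, -2.3]
gripper_width: 0.024
grasp_force: 29.8
```

Call:
servo_tool([
  [[0,0,0.3],[0,0,0],0],
  [[0,0,0.6],[0,0,0],0],
  [[0,0,0.9],[0,0,0],0],
  [[0,0,0.9],[0,0,0],0],
])

```text
t: 7.88
tcp_pos: [0.5324, 0.1186, 0.287]
orientation: [0.714, 0.7, 0.002, 0.001]
contact_force: [1.0, 0.2, -3.4]
gripper_width: 0.0243
grasp_force: 29.8
```

Call:
servo_tool([
  [[-0.03,-0.25,0],[0,0,0],0],
  [[-0.03,-0.5,0],[0,0,0],0],
  [[-0.03,-0.75,0],[0,0,0],0],
  [[-0.03,-1,0],[0,0,0],0],
])

```text
t: 8.38
tcp_pos: [0.5277, 0.0177, 0.2834]
orientation: [0.714, 0.7, -0.001, -0.001]
contact_force: [0.2, -0.2, -2.9]
gripper_width: 0.0241
grasp_force: 29.8
```

Call:
servo_tool([
  [[-0.05,-0.25,0],[0,0,0],0],
  [[-0.05,-0.5,0],[0,0,0],0],
  [[-0.05,-0.75,0],[0,0,0],0],
  [[-0.05,-1,0],[0,0,0],0],
])

```text
t: 8.88
tcp_pos: [0.5227, -0.0822, 0.2834]
orientation: [0.714, 0.7, -0.0, -0.001]
contact_force: [0.2, -0.2, -2.4]
gripper_width: 0.0239
grasp_force: 29.8
```

Call:
servo_tool([
  [[-0.05,-0.25,0],[0,0,0],0],
  [[-0.05,-0.5,0],[0,0,0],0],
  [[-0.05,-0.75,0],[0,0,0],0],
  [[-0.05,-1,0],[0,0,0],0],
])

```text
t: 9.38
tcp_pos: [0.5178, -0.1821, 0.2834]
orientation: [0.714, 0.7, -0.0, -0.001]
contact_force: [0.4, 0.2, -2.5]
gripper_width: 0.0242
grasp_force: 29.8
```

Call:
servo_tool([
  [[0,-0.12,0],[0,0,0],0],
  [[0,-0.23,0],[0,0,0],0],
  [[0,-0.23,0],[0,0,0],0],
  [[0,-0.23,0],[0,0,0],0],
])

```text
t: 9.88
tcp_pos: [0.5185, -0.204, 0.2842]
orientation: [0.714, 0.7, 0.0, -0.0]
contact_force: [-0.2, 0.0, -2.9]
gripper_width: 0.0242
grasp_force: 29.8
```

```bash
cat > look.py <<'E'
from h import *
import sys
b=grab_frame("side");a=grab_frame("top")
for n,f in(("side",b),("top",a)):
  for q in("drift_tip","drift_grip","bore_mouth"):
    r=place_of(q,f); print(n,q,[(np.round(x["uv"],1).tolist(),round(x["conf"],2)) for x in r[:2]])
s=monitor.state();p=s["tcp_pos"];print(s["t"],p,s["contact_force"])
B=cv2.resize(b["pixels"][70:170,300:420],None,fx=6,fy=6,interpolation=cv2.INTER_CUBIC)
cv2.imwrite("pics/"+sys.argv[1],cv2.cvtColor(B,cv2.COLOR_RGB2BGR))
for z in(-.063,.011-.035,.011+.035): print("pred",z,proj(b,np.array([p[0],p[1],p[2]+.011+z-.011*(z!=-.063)])).round(1))
print("tip pred",proj(b,np.array(p)+[0,0,.011-.109]).round(1), "bore at .5185,-.205",proj(b,np.array([.5185,-.205,.135])).round(1),proj(b,np.array([.5285,-.205,.135])).round(1),proj(b,np.array([.5185,-.195,.135])).round(1))
E
python3 look.py c3.png
```

```text
side drift_tip [([363.2, 125.9], 0.77)]
side drift_grip [([364.6, 91.2], 0.89), ([304.6, 129.1], 0.65)]
side bore_mouth [([360.3, 142.3], 0.58)]
top drift_tip []
top drift_grip []
top bore_mouth [([390.1, 207.7], 0.97)]
10.275 [ 0.51858365 -0.20441603  0.28426023] [ 0.35642391  0.49149606 -2.41025337]
pred -0.063 [362.9 111.7]
pred -0.024000000000000004 [363.7 102.8]
pred 0.046 [366.   79.2]
tip pred [361.6 125.6] bore at .5185,-.205 [360.3 140. ] [356.9 139.1] [359.1 142.2]
```

View pics/c3.png

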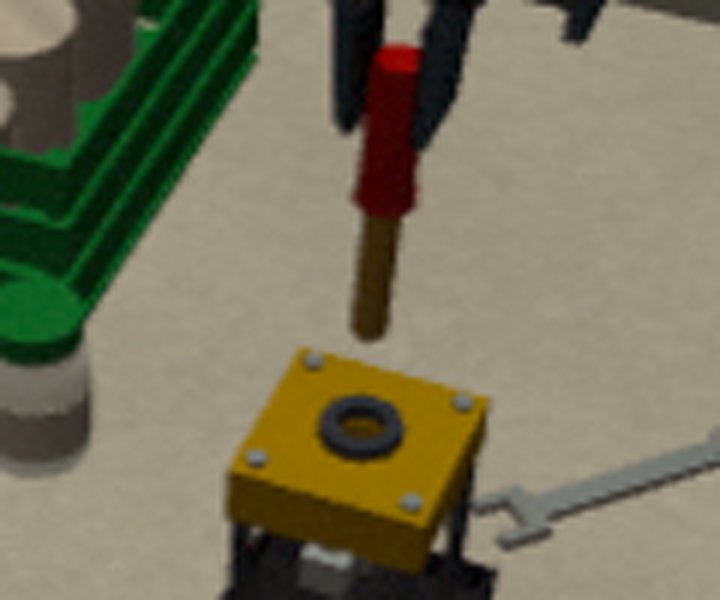

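The drift hangs straight, tip at side ≈(361.5,125.3), matching its prediction. The ring is at ≈(360.2,141.1). I'll segment the ring in both views to get the remaining offset.

Run:
```python
from h import *
for n,box in(("side",(335,120,382,165)),("top",(365,190,404,228))):
    f=grab_frame(n); g=f["pixels"].astype(int)
    hsv=cv2.cvtColor(f["pixels"],cv2.COLOR_RGB2HSV)
    x0,y0,x1,y1=box; sub=hsv[y0:y1,x0:x1]
    yel=((sub[...,0]>18)&(sub[...,0]<32)&(sub[...,1]>140)&(sub[...,2]>(110 if n=="side" else 60))).astype(np.uint8)
    cs,_=cv2.findContours(yel,cv2.RETR_CCOMP,cv2.CHAIN_APPROX_NONE)
    c=max(cs,key=cv2.contourArea); fill=np.zeros_like(yel); cv2.drawContours(fill,[c],-1,1,-1)
    hole=cv2.morphologyEx(fill-yel*fill,cv2.MORPH_CLOSE,np.ones((5,5)))
    k,l,st,ce=cv2.connectedComponentsWithStats(hole.astype(np.uint8)); i=1+st[1:,4].argmax()
    # filled outline of ring
    cc,_=cv2.findContours((l==i).astype(np.uint8),cv2.RETR_EXTERNAL,cv2.CHAIN_APPROX_NONE); m=np.zeros_like(yel);cv2.drawContours(m,cc,-1,1,-1)
    v,u=np.nonzero(m); uv=np.array([u.mean()+x0,v.mean()+y0])
    r=cv2.minAreaRect(c)
    print(n,"ring",uv,st[i],atz(f,uv,.140).round(4),"square",r,atz(f,np.array(r[0])+[x0,y0],.135).round(4), (lambda q:atz(f,q,.135).round(4))(np.array([np.nonzero(fill)[1].mean()+x0,np.nonzero(fill)[0].mean()+y0])))
```

```text
side ring [359.76811594 140.94202899] [ 18  16  15  11 138] [ 0.517  -0.1952  0.14  ] square ((24.25788116455078, 22.07163429260254), (37.79132080078125, 23.231489181518555), 15.52410888671875) [ 0.5183 -0.1957  0.135 ] [ 0.5174 -0.1945  0.135 ]
top ring [376. 197.] [10  6  3  3  9] [ 0.553  -0.1613  0.14  ] square ((13.0, 15.5), (21.0, 10.0), 90.0) [ 0.5254 -0.168   0.135 ] [ 0.5349 -0.1622  0.135 ]
```

Call:
servo_tool([
  [[-0.025,0.08,-0.1],[0,0,0],0],
  [[-0.025,0.08,-0.2],[0,0,0],0],
  [[-0.025,0.08,-0.34],[0,0,0],0],
  [[-0.025,0.08,-0.34],[0,0,0],0],
])

```text
t: 10.88
tcp_pos: [0.5154, -0.1963, 0.2487]
orientation: [0.714, 0.7, -0.0, -0.001]
contact_force: [0.0, -0.5, -2.8]
gripper_width: 0.0244
grasp_force: 29.8
```

```bash
sed -i 's/70:170,300:420/90:160,320:400/;s/fx=6,fy=6/fx=8,fy=8/' look.py; python3 look.py c4.png; python3 -c "
from h import *
f=grab_frame('top');print(atz(f,(387.3,208.6),.14))"
```

```text
side drift_tip [([363.9, 138.6], 0.77), ([297.5, 254.3], 0.33)]
side drift_grip [([363.3, 104.8], 0.7), ([358.4, 174.2], 0.34)]
side bore_mouth [([365.2, 142.6], 0.66)]
top drift_tip [([294.2, 206.2], 0.17)]
top drift_grip [([257.0, 158.1], 0.36)]
top bore_mouth [([388.9, 205.7], 0.57)]
11.275 [ 0.51616613 -0.19666438  0.25049085] [-0.26657287  0.09220021 -2.51608963]
pred -0.063 [361.8 123.9]
pred -0.024000000000000004 [362.6 115.4]
pred 0.046 [364.8  92.8]
tip pred [360.6 137.2] bore at .5185,-.205 [360.3 140. ] [356.9 139.1] [359.1 142.2]
[ 0.51480459 -0.19770181  0.14      ]
```

View pics/c4.png

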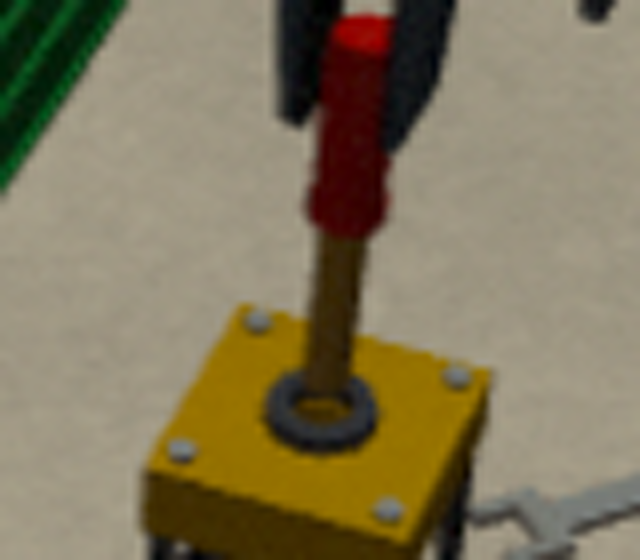

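The tip is over the ring: axis at crop ≈(327,390), ring centre ≈(322,412). I'll lower it gently.

Call:
servo_tool([
  [[-0.005,-0.01,-0.03],[0,0,0],0],
  [[-0.005,-0.01,-0.06],[0,0,0],0],
  [[-0.005,-0.01,-0.08],[0,0,0],0],
  [[-0.005,-0.01,-0.09],[0,0,0],0],
])

```text
t: 11.82
tcp_pos: [0.5155, -0.1975, 0.241]
orientation: [0.714, 0.7, -0.0, -0.0]
contact_force: [-0.5, -0.3, -2.4]
gripper_width: 0.0242
grasp_force: 29.8
```

Call:
servo_tool([
  [[0,0,-0.01],[0,0,0],0],
  [[0,0,-0.02],[0,0,0],0],
  [[0,0,-0.03],[0,0,0],0],
])

```text
t: 12.2
tcp_pos: [0.5156, -0.1976, 0.2382]
orientation: [0.714, 0.7, 0.0, 0.0]
contact_force: [-0.2, 0.2, -2.4]
gripper_width: 0.0243
grasp_force: 29.8
```

Call:
servo_tool([
  [[0,0,-0.01],[0,0,0],0],
  [[0,0,-0.02],[0,0,0],0],
  [[0,0,-0.03],[0,0,0],0],
])

```text
t: 12.58
tcp_pos: [0.5155, -0.1975, 0.2351]
orientation: [0.714, 0.7, -0.0, -0.0]
contact_force: [0.7, 0.1, -3.1]
gripper_width: 0.0241
grasp_force: 29.8
```

Call:
servo_tool([
  [[0,0,-0.01],[0,0,0],0],
  [[0,0,-0.02],[0,0,0],0],
  [[0,0,-0.02],[0,0,0],0],
])

```text
t: 12.95
tcp_pos: [0.5155, -0.1976, 0.2331]
orientation: [0.714, 0.7, -0.0, -0.0]
contact_force: [0.3, -0.4, -2.0]
gripper_width: 0.0241
grasp_force: 29.8
```

Call:
servo_tool([
  [[0,0,-0.01],[0,0,0],0],
  [[0,0,-0.02],[0,0,0],0],
  [[0,0,-0.02],[0,0,0],0],
])

```text
t: 13.32
tcp_pos: [0.5155, -0.1975, 0.2311]
orientation: [0.714, 0.7, -0.0, -0.0]
contact_force: [0.7, 0.2, -2.4]
gripper_width: 0.0241
grasp_force: 29.8
```

Call:
servo_tool([
  [[0,0,-0.01],[0,0,0],0],
  [[0,0,-0.02],[0,0,0],0],
  [[0,0,-0.02],[0,0,0],0],
])

```text
t: 13.7
tcp_pos: [0.5155, -0.1975, 0.2291]
orientation: [0.714, 0.7, -0.0, -0.0]
contact_force: [-0.1, 0.2, -2.2]
gripper_width: 0.0241
grasp_force: 29.8
```

Call:
servo_tool([
  [[0,0,-0.01],[0,0,0],0],
  [[0,0,-0.02],[0,0,0],0],
  [[0,0,-0.03],[0,0,0],0],
])

```text
t: 14.08
tcp_pos: [0.5155, -0.1975, 0.2261]
orientation: [0.714, 0.7, -0.0, -0.0]
contact_force: [-1.1, -0.2, -3.1]
gripper_width: 0.024
grasp_force: 29.8
```

Call:
servo_tool([
  [[0,0,-0.015],[0,0,0],0],
  [[0,0,-0.03],[0,0,0],0],
  [[0,0,-0.045],[0,0,0],0],
  [[0,0,-0.06],[0,0,0],0],
])

```text
t: 14.58
tcp_pos: [0.5155, -0.1976, 0.2201]
orientation: [0.714, 0.7, -0.0, -0.0]
contact_force: [0.6, 0.6, -2.6]
gripper_width: 0.0244
grasp_force: 29.8
```

Call:
servo_tool([
  [[0,0,-0.02],[0,0,0],0],
  [[0,0,-0.04],[0,0,0],0],
  [[0,0,-0.06],[0,0,0],0],
  [[0,0,-0.08],[0,0,0],0],
  [[0,0,-0.1],[0,0,0],0],
])

```text
t: 15.2
tcp_pos: [0.5155, -0.1976, 0.2101]
orientation: [0.714, 0.7, 0.0, -0.0]
contact_force: [-0.7, -0.2, -2.2]
gripper_width: 0.0238
grasp_force: 29.8
```

Call:
servo_tool([
  [[0,0,-0.02],[0,0,0],0],
  [[0,0,-0.04],[0,0,0],0],
  [[0,0,-0.06],[0,0,0],0],
])

```text
t: 15.58
tcp_pos: [0.5156, -0.1976, 0.2041]
orientation: [0.714, 0.7, 0.0, 0.0]
contact_force: [0.2, -1.0, -2.3]
gripper_width: 0.0246
grasp_force: 29.8
```

Call:
servo_tool([
  [[0,0,-0.015],[0,0,0],0],
  [[0,0,-0.03],[0,0,0],0],
  [[0,0,-0.045],[0,0,0],0],
  [[0,0,-0.06],[0,0,0],0],
])

```text
t: 16.08
tcp_pos: [0.5156, -0.1976, 0.1982]
orientation: [0.714, 0.7, 0.0, 0.0]
contact_force: [-1.5, 0.5, 1.3]
gripper_width: 0.024
grasp_force: 29.8
```

Call:
servo_tool([
  [[0,0,-0.015],[0,0,0],0],
  [[0,0,-0.03],[0,0,0],0],
])

```text
t: 16.32
tcp_pos: [0.516, -0.1979, 0.1958]
orientation: [0.714, 0.7, 0.0, 0.001]
contact_force: [-0.6, 0.3, 8.9]
gripper_width: 0.0241
grasp_force: 29.9
```

Call:
servo_tool([
  [[0,0,-0.015],[0,0,0],0],
  [[0,0,-0.03],[0,0,0],0],
  [[0,0,-0.045],[0,0,0],0],
])

```text
t: 16.7
tcp_pos: [0.5155, -0.1975, 0.1905]
orientation: [0.714, 0.7, -0.0, -0.0]
contact_force: [0.2, 0.5, 5.1]
gripper_width: 0.024
grasp_force: 29.9
```

Call:
servo_tool([
  [[0,0,-0.015],[0,0,0],0],
  [[0,0,-0.03],[0,0,0],0],
  [[0,0,-0.045],[0,0,0],0],
  [[0,0,-0.06],[0,0,0],0],
])

```text
t: 17.2
tcp_pos: [0.5157, -0.1976, 0.1848]
orientation: [0.714, 0.7, 0.0, 0.0]
contact_force: [-0.8, 0.5, 5.1]
gripper_width: 0.0242
grasp_force: 29.9
```

Call:
servo_tool([
  [[0,0,-0.015],[0,0,0],0],
  [[0,0,-0.03],[0,0,0],0],
  [[0,0,-0.045],[0,0,0],0],
  [[0,0,-0.06],[0,0,0],0],
])

```text
t: 17.7
tcp_pos: [0.5156, -0.1976, 0.1786]
orientation: [0.714, 0.7, 0.0, 0.0]
contact_force: [0.8, 1.1, 2.2]
gripper_width: 0.0243
grasp_force: 29.9
```

Call:
servo_tool([
  [[0,0,-0.015],[0,0,0],0],
  [[0,0,-0.03],[0,0,0],0],
  [[0,0,-0.045],[0,0,0],0],
  [[0,0,-0.06],[0,0,0],0],
])

```text
t: 18.2
tcp_pos: [0.5155, -0.1975, 0.1725]
orientation: [0.714, 0.7, -0.0, -0.0]
contact_force: [1.5, -0.3, -1.0]
gripper_width: 0.0244
grasp_force: 29.9
```

Call:
servo_tool([
  [[0,0,-0.01],[0,0,0],0],
  [[0,0,-0.02],[0,0,0],0],
  [[0,0,-0.025],[0,0,0],0],
])

```text
t: 18.58
tcp_pos: [0.5156, -0.1976, 0.1702]
orientation: [0.714, 0.7, 0.0, 0.0]
contact_force: [2.0, 0.9, -1.1]
gripper_width: 0.0241
grasp_force: 29.9
```

Call:
servo_tool([
  [[0,0,-0.005],[0,0,0],0],
  [[0,0,-0.01],[0,0,0],0],
])

```text
t: 18.82
tcp_pos: [0.5156, -0.1976, 0.1692]
orientation: [0.714, 0.7, 0.0, 0.0]
contact_force: [2.7, 1.0, -1.3]
gripper_width: 0.0237
grasp_force: 29.9
```

Call:
servo_tool([
  [[0,0,-0.005],[0,0,0],0],
  [[0,0,-0.01],[0,0,0],0],
])

```text
t: 19.08
tcp_pos: [0.5156, -0.1976, 0.1682]
orientation: [0.714, 0.7, 0.0, 0.0]
contact_force: [1.3, 0.9, -1.3]
gripper_width: 0.0241
grasp_force: 29.9
```

```bash
python3 look.py c5.png; python3 -c "
from h import *
b=grab_frame('side')
r=place_of('plug_mid',b);print([(x['uv'],x['conf']) for x in r[:2]])
print(proj(b,np.array([.5155,-.1975,.02])),proj(b,np.array([.5155,-.1975,.09])))
B=cv2.resize(b['pixels'][90:205,320:400],None,fx=5,fy=5,interpolation=cv2.INTER_CUBIC)
cv2.imwrite('pics/c5.png',cv2.cvtColor(B,cv2.COLOR_RGB2BGR))"
```

```text
side drift_tip [([358.6, 175.9], 0.49)]
side drift_grip [([364.6, 130.8], 0.53)]
side bore_mouth [([360.8, 142.4], 0.95), ([266.4, 201.5], 0.62)]
top drift_tip [([325.1, 151.4], 0.25)]
top drift_grip []
top bore_mouth [([388.7, 205.7], 0.69)]
19.475 [ 0.51552331 -0.19756564  0.1682009 ] [ 2.18579109  0.59307751 -1.69188923]
pred -0.063 [359.9 147. ]
pred -0.024000000000000004 [360.7 139.4]
pred 0.046 [362.6 119. ]
tip pred [358.8 159. ] bore at .5185,-.205 [360.3 140. ] [356.9 139.1] [359.1 142.2]
[]
[357.60561349 171.45937719] [359.2833581  153.97227856]
```

View pics/c5.png

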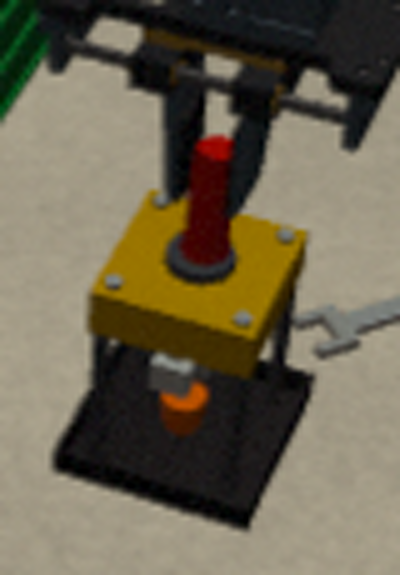

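The plug is in the tray, at crop ≈(184,408), which is side ≈(356.6,171.4). The shoulder is close to the ring, so I'll feel for it.

Call:
servo_tool([
  [[0,0,-0.005],[0,0,0],0],
  [[0,0,-0.01],[0,0,0],0],
])

```text
t: 19.82
tcp_pos: [0.5156, -0.1976, 0.1672]
orientation: [0.714, 0.7, 0.0, 0.0]
contact_force: [2.6, 1.2, -0.8]
gripper_width: 0.0243
grasp_force: 29.9
```

Call:
servo_tool([
  [[0,0,-0.004],[0,0,0],0],
  [[0,0,-0.008],[0,0,0],0],
])

```text
t: 20.08
tcp_pos: [0.5157, -0.1976, 0.1666]
orientation: [0.714, 0.7, 0.0, 0.0]
contact_force: [2.0, 1.2, 4.4]
gripper_width: 0.0244
grasp_force: 29.9
```

Call:
servo_tool([
  [[0,0,-0.004],[0,0,0],0],
  [[0,0,-0.004],[0,0,0],0],
  [[0,0,-0.004],[0,0,0],0],
])

```text
t: 20.45
tcp_pos: [0.5158, -0.1976, 0.1665]
orientation: [0.714, 0.7, 0.0, 0.0]
contact_force: [0.7, 2.5, 7.1]
gripper_width: 0.024
grasp_force: 29.9
```

Call:
servo_tool([
  [[0,0,0.04],[0,0,0],0],
  [[0,0,0.1],[0,0,0],0],
  [[0,0,0.2],[0,0,0],0],
  [[0,0,0.35],[0,0,0],0],
  [[0,0,0.5],[0,0,0],0],
])

```text
t: 21.08
tcp_pos: [0.5154, -0.1977, 0.2173]
orientation: [0.714, 0.7, -0.0, 0.0]
contact_force: [-0.1, 0.1, -2.2]
gripper_width: 0.0242
grasp_force: 29.8
```

Call:
servo_tool([
  [[0,0,0.2],[0,0,0],0],
  [[0,0,0.4],[0,0,0],0],
  [[0,0,0.6],[0,0,0],0],
  [[0,0,0.72],[0,0,0],0],
  [[0,0,0.72],[0,0,0],0],
])

```text
t: 21.7
tcp_pos: [0.5158, -0.1977, 0.2889]
orientation: [0.714, 0.7, 0.0, 0.001]
contact_force: [-0.1, 0.5, -3.2]
gripper_width: 0.0244
grasp_force: 29.8
```

Call:
servo_tool([
  [[0.05,0.25,0],[0,0,0],0],
  [[0.05,0.5,0],[0,0,0],0],
  [[0.05,0.75,0],[0,0,0],0],
  [[0.05,1,0],[0,0,0],0],
])

```text
t: 22.2
tcp_pos: [0.52, -0.0967, 0.2872]
orientation: [0.714, 0.7, -0.0, -0.001]
contact_force: [-0.1, 0.3, -2.2]
gripper_width: 0.0242
grasp_force: 29.8
```

Call:
servo_tool([
  [[0.05,0.25,0],[0,0,0],0],
  [[0.05,0.5,0],[0,0,0],0],
  [[0.05,0.75,0],[0,0,0],0],
  [[0.05,1,0],[0,0,0],0],
])

```text
t: 22.7
tcp_pos: [0.525, 0.0033, 0.2872]
orientation: [0.714, 0.7, -0.0, -0.001]
contact_force: [-0.1, 0.0, -2.4]
gripper_width: 0.0244
grasp_force: 29.8
```

Call:
servo_tool([
  [[0.05,0.25,0],[0,0,0],0],
  [[0.05,0.5,0],[0,0,0],0],
  [[0.05,0.75,0],[0,0,0],0],
  [[0.05,1,0],[0,0,0],0],
  [[0.05,1,0],[0,0,0],0],
])

```text
t: 23.32
tcp_pos: [0.53, 0.1037, 0.2872]
orientation: [0.713, 0.701, -0.0, -0.001]
contact_force: [-0.1, -1.0, -2.1]
gripper_width: 0.0246
grasp_force: 29.8
```

Call:
servo_tool([
  [[0.015,0.147,0],[0,0,0],0],
  [[0.015,0.147,-0.2],[0,0,0],0],
  [[0.015,0.147,-0.45],[0,0,0],0],
  [[0.015,0.147,-0.7],[0,0,0],0],
])

```text
t: 23.82
tcp_pos: [0.5321, 0.1172, 0.2171]
orientation: [0.714, 0.7, -0.0, -0.0]
contact_force: [-0.2, -0.8, -2.3]
gripper_width: 0.0241
grasp_force: 29.8
```

Call:
servo_tool([
  [[0,0,-0.1],[0,0,0],0],
  [[0,0,-0.2],[0,0,0],0],
  [[0,0,-0.25],[0,0,0],0],
  [[0,0,-0.25],[0,0,0],0],
])

```text
t: 24.32
tcp_pos: [0.5322, 0.1172, 0.1932]
orientation: [0.714, 0.7, 0.0, 0.0]
contact_force: [-0.8, -0.7, -2.3]
gripper_width: 0.0243
grasp_force: 29.8
```

```bash
python3 -c "
from h import *
b=grab_frame('side');p=monitor.state()['tcp_pos'];print(p)
c=lambda X:((proj(b,np.array(X))-[265,165])*6).round()
print('tip',c(p+np.array([0,0,-.098])),'shoulder',c(p+np.array([0,0,-.024])),'top',c(p+np.array([0,0,.046])),'hole',c([.5315,.1184,.08]))
B=cv2.resize(b['pixels'][165:265,265:345],None,fx=6,fy=6,interpolation=cv2.INTER_CUBIC)
cv2.imwrite('pics/c6.png',cv2.cvtColor(B,cv2.COLOR_RGB2BGR))"
```

```text
[0.53229512 0.11716613 0.19339649]
tip [271. 413.] shoulder [268. 296.] top [266. 172.] hole [272. 439.]
```

View pics/c6.png

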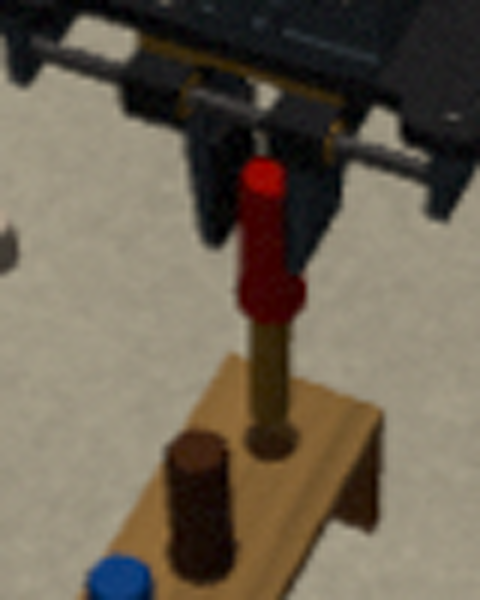

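The shank's end, at crop ≈(269,418), is right above the hole, ≈(271,440). I'll lower it in.

Call:
servo_tool([
  [[-0.006,0.012,-0.02],[0,0,0],0],
  [[-0.006,0.012,-0.06],[0,0,0],0],
  [[-0.006,0.012,-0.1],[0,0,0],0],
  [[-0.006,0.012,-0.14],[0,0,0],0],
  [[-0.006,0.012,-0.17],[0,0,0],0],
])

```text
t: 25.0
tcp_pos: [0.5314, 0.1183, 0.1757]
orientation: [0.714, 0.7, -0.0, -0.0]
contact_force: [-0.3, -0.5, -2.9]
gripper_width: 0.024
grasp_force: 29.8
```

Call:
servo_tool([
  [[0,0,-0.03],[0,0,0],0],
  [[0,0,-0.06],[0,0,0],0],
  [[0,0,-0.08],[0,0,0],0],
])

```text
t: 25.38
tcp_pos: [0.5314, 0.1183, 0.1678]
orientation: [0.714, 0.7, -0.0, -0.0]
contact_force: [-0.5, 0.3, -2.5]
gripper_width: 0.0237
grasp_force: 29.8
```

Call:
servo_tool([
  [[0,0,-0.06],[0,0,0],0],
  [[0,0,-0.12],[0,0,0],0],
  [[0,0,-0.18],[0,0,0],0],
  [[0,0,-0.24],[0,0,0],0],
  [[0,0,-0.3],[0,0,0],0],
])

```text
t: 26.0
tcp_pos: [0.5314, 0.1183, 0.1376]
orientation: [0.714, 0.7, -0.0, -0.0]
contact_force: [0.9, -0.2, -2.0]
gripper_width: 0.0241
grasp_force: 29.8
```

Call:
servo_tool([
  [[0,0,-0.06],[0,0,0],0],
  [[0,0,-0.12],[0,0,0],0],
  [[0,0,-0.18],[0,0,0],0],
  [[0,0,-0.24],[0,0,0],0],
  [[0,0,-0.28],[0,0,0],0],
])

```text
t: 26.62
tcp_pos: [0.5314, 0.1183, 0.1096]
orientation: [0.714, 0.7, -0.0, -0.0]
contact_force: [0.8, -0.4, -2.5]
gripper_width: 0.024
grasp_force: 29.8
```

Call:
servo_tool([
  [[0,0,-0.015],[0,0,0],0],
  [[0,0,-0.03],[0,0,0],0],
  [[0,0,-0.03],[0,0,0],0],
])

```text
t: 27.0
tcp_pos: [0.5314, 0.1183, 0.107]
orientation: [0.714, 0.7, 0.0, 0.0]
contact_force: [0.2, -0.4, -2.4]
gripper_width: 0.0245
grasp_force: 29.8
```

Call:
servo_tool([
  [[0,0,-0.01],[0,0,0],0],
  [[0,0,-0.02],[0,0,0],0],
  [[0,0,-0.02],[0,0,0],0],
])

```text
t: 27.38
tcp_pos: [0.5314, 0.1183, 0.1049]
orientation: [0.714, 0.7, -0.0, -0.0]
contact_force: [-0.3, 0.4, -2.4]
gripper_width: 0.024
grasp_force: 29.8
```

Call:
servo_tool([
  [[0,0,-0.01],[0,0,0],0],
  [[0,0,-0.01],[0,0,0],0],
])

```text
t: 27.62
tcp_pos: [0.5315, 0.1184, 0.1042]
orientation: [0.714, 0.7, 0.0, 0.0]
contact_force: [-0.3, -0.1, 0.7]
gripper_width: 0.0241
grasp_force: 29.8
```

Call:
servo_tool([
  [[0,0,0],[0,0,0],60],
  [[0,0,0],[0,0,0],80],
  [[0,0,0],[0,0,0],80],
  [[0,0,0],[0,0,0],80],
  [[0,0,0],[0,0,0],80],
])

```text
t: 28.25
tcp_pos: [0.5314, 0.1183, 0.104]
orientation: [0.714, 0.7, -0.0, -0.0]
contact_force: [-0.6, 0.6, 0.6]
gripper_width: 0.0711
grasp_force: 0.0
```

Call:
servo_tool([
  [[0,0,0.1],[0,0,0],80],
  [[0,0,0.3],[0,0,0],80],
  [[0,0,0.6],[0,0,0],80],
  [[0,0,0.9],[0,0,0],80],
  [[0,0,0.9],[0,0,0],80],
])

```text
t: 28.88
tcp_pos: [0.5328, 0.1185, 0.1968]
orientation: [0.714, 0.7, 0.002, 0.001]
contact_force: [0.6, -0.0, -0.0]
gripper_width: 0.0728
grasp_force: 0.0
```

Call:
servo_tool([
  [[0,0,0.3],[0,0,0],80],
  [[0,0,0.6],[0,0,0],80],
  [[0,0,0.6],[0,0,0],80],
  [[0,0,0.6],[0,0,0],80],
])

```text
t: 29.38
tcp_pos: [0.5309, 0.1183, 0.2532]
orientation: [0.714, 0.7, -0.0, -0.0]
contact_force: [-0.9, -0.4, 0.3]
gripper_width: 0.0727
grasp_force: 0.0
```

```bash
python3 -c "
from h import *
b=grab_frame('side');s=monitor.state();print(s['t'],s['tcp_pos'],s['gripper_width'])
B=cv2.resize(b['pixels'][120:300,250:410],None,fx=3.3,fy=3.3,interpolation=cv2.INTER_CUBIC)
cv2.imwrite('pics/c7.png',cv2.cvtColor(B,cv2.COLOR_RGB2BGR))"
```

```text
29.425 [0.53081222 0.11826092 0.25304993] 0.07314986889152483
```

View pics/c7.png

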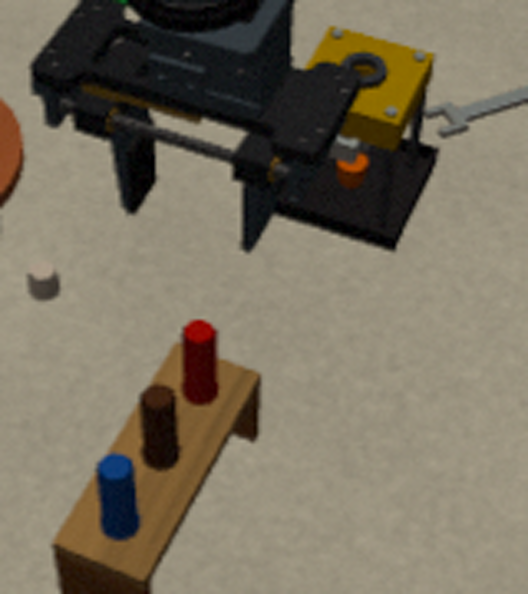

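The drift stands upright and home in its hole (crop ≈(200,362)), the plug is in the tray (≈(351,170)), and the gripper is clear.

```bash
python3 -c "
from station import job
print(job.finish_job())"
```

```text
the job is handed in; nothing more can be done
None
```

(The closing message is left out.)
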